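# Grease a bearing through its leaning nipple

### The arm

A 7-joint arm with a two-finger parallel gripper is mounted at the origin on the work surface. World frame = base frame: x ahead of the robot, y to its left, z up, the work surface at z = 0. Lengths are in m, angles in rad, forces in N, time in s.
With the tool pointing down it reaches from about 0.425 to 0.925 m from the base axis. Payload 6.8 kg.
Tool frame: the origin (TCP) lies midway between the tips of the shut fingers; the grasp point (between the pads) lies r.grip_point_offset behind it (r.grip_point_offset is the distance from the TCP to the grasp point, in m); z points along the fingers, y is the direction in which the jaws open and shut (so a half turn about z gives the same grasp; the last joint's range is limited). The gripper opens to 85 mm and grips with 20 to 120 N. Pads are 22 mm wide; open, the fingers measure 114 mm over their backs; the gripper's body (76 mm by 85 mm) begins 54 mm behind the grasp point. The pads swing forward as they close: fully open they stand 13 mm farther back than shut.
Start: joints at [1.17, 0.477, 0.022, 1.555, -0.011, 1.109, -0.083], TCP at [0.195, -0.646, 0.231] pointing down, gripper open.
Joint ranges: [-2.96, 2.96], [-0.34, 2.1], [-1.41, 1.46], [0.24, 2.44], [-1.37, 4.51], [0.17, 1.92], [-2.96, 2.96]. Speed limits (rad/s): [2.39, 2.39, 3.14, 3.14, 3.14, 3.14, 3.14].

### API

Orientations are given as a rotation vector (axis times angle).
In Python, from bench import r gives the robot as it stands. The module is installed in compiled form; this text tells all that it offers.
- The arm moves only by the tool play_rows, never from a script. Its argument "deltas" is a list of rows, each a list of 3 entries, a list of its own where there are three numbers: the finger opening in mm, from 0 to 85.4, then the shift along the tool's x, y, z in mm, then the turn, a rotation vector about the tool's x, y, z in rad. A call has 1 to 8 rows; each row is the pose to reach, as a shift and turn from the pose measured when the call began, along the tool's axes at that moment; what a row does not reach only later rows make up. A row lasts 1/8 s, in which the tool goes at most 62.5 mm and 10.7 degrees, less where a joint would pass 70% of its speed; a pose out of reach is approached as far as the arm can. A call with a gripper value outside its range is refused whole. The fingers move at their own pace and stop on an object; "squeeze" is the grip in N (left out, the last holds). Time passes only in rows, so rows that repeat a pose let the fingers close. It gives the time, the measured TCP pose, the force and the opening at its end, in the units of the state.
- r.get_obs(): the state, without advancing time (a new reading comes with each control period).
- r.grab_frame(name): name is "scene" or "top" or "wrist"; returns (picture, depth): 384x512x3 uint8, red, green, blue; 384x512 float32, m along the optical axis (not along the pixel's ray), 0 where there is no reading.
- r.camera_model(name): a dict with "mtx" (3x3 intrinsics, pixels), "rvec" (rotation vector, rad) and "tvec" (3), from world to camera coordinates, as OpenCV has them; the wrist camera has in their place "T_tool_cam" (4x4, takes a point from camera to tool coordinates, whose origin is the TCP and whose axes are the flange's). Camera axes: x right, y down, z forward; pixel columns grow to the right and rows downward; lengths in m; the calibration is good to about 2 mm. A picture is of the moment at which its call begins: read the wrist's pose just before it. camera_model takes no time and is no camera call.
- r.hand_in(): hands the job in, once; it reports no verdict.
The state is a dict: "clock": time; "joints": joint angles; "qvel": joint speeds; "tau": joint torques, N m; "tcp_pos": TCP position; "orientation": TCP orientation; "contact_force": force on the tool from outside, world axes, zero at the start; "moment": the same for the moment, N m; "grip_width": finger opening in m.
Only numpy, scipy, OpenCV 4.12 (cv2) and the standard library are available. Lean on these libraries where they do the work, as an engineer would, in place of code of your own. Each camera call takes 0.05 s, during which the arm holds its last target. There are 200 camera calls.

### The job

Take the hand-held grease gun out of the tool rack, set its hollow nose squarely on the leaning grease nipple (not the upright one on the other bearing) and press it straight along the nipple until it snaps on. Then keep pushing so that the gun's inner spring stays pressed in with the nose right down by the nipple's flange, and finish like that: the program ends while still gripping the gun and pushing, nothing is let go. Leave the upright nipple, the other rack tools and the loose things on the bench alone.

Things in the scene. Friction and masses are not known exactly. Their poses are not given: they have to be found in the camera images.
- gun_grip (a point): Middle of the grip of the grease gun, a round metal tool, 100 mm long, 0.3 to 0.4 kg, that starts upright, nose down, in one of the rack's three pockets. z runs from nose to tail; its yaw is of no account. The grip is a plain aluminium cylinder, 24 mm diameter, from 30 mm below to 30 mm above this point. The only rack tool with a collar between nose and grip.
- gun_collar (a point): Centre of the upper face of the gun's collar, 30 mm below the grip point; fingertips may bear on it. Collar 38 mm diameter, 8 mm thick; below it the hollow nose, 32 mm diameter, 32 mm long.
- gun_mouth (a point): Centre of the open mouth of the gun's nose, its lowest point, 70 mm below the grip point, 22 mm wide inside; z from nose to tail. 8 mm inside, four sprung jaws leave 11 mm between them. The nipple's head forces them apart under a push of about 7 to 10 N, then snap in behind it and pull it on a little.
- plunger (a joint): Spring plunger inside the gun's nose, value = how far it is pushed in by the nipple's tip: 0 free; about 0.005 m when snapped on and not pushed (mouth then about 7 mm off the nipple's flange); about 0.012 m with the mouth on the flange. 1 N preload plus 1 N per mm, so a push of about 13 N brings the mouth down to the flange, a rigid stop.
- nipple: Leaning grease nipple, fixed on a grey pillow-block bearing. It leans 30 degrees from vertical, towards the robot's side (-x), give or take the bearing's yaw of up to 35 degrees. Origin: centre of the upper face of its flange (30 mm wide, 102 mm above the table); z points out along the nipple. With the gun home, its mouth lies at this origin and both z axes are parallel.
- nipple_head (a point): Centre of the leaning nipple's round head, 16 mm diameter, on a 10 mm neck: 20 mm from the flange along the nipple; the tip is 28 mm from the flange.
- upright_nipple: A like nipple standing upright on a second, otherwise similar bearing; not to be used. Origin at the centre of its flange, 102 mm above the table. Each bearing: foot 54 x 130 mm, housing 84 mm diameter, 88 mm high, shaft stub 30 mm diameter, 104 mm long.
- rack: Wooden tool rack, fixed, 50 mm (x) by 190 mm (y), 25 mm high, origin under its centre, z up. Three round pockets along its y at -70, 0 and +70 mm, 35 mm diameter, 15 mm deep (floor 10 mm above the table). Fingers closing along the rack's x stay clear of the neighbours. Lift a tool straight up 20 mm or more before moving aside.
- drift: Bystander in another pocket: foot 32 mm diameter, 14 mm high, then a 16 mm rod, 92 mm tall in all. Origin under its foot.
- pusher: Bystander in the third pocket: 32 mm diameter and 52 mm high, then a 20 mm stub, 82 mm tall in all. Origin under its foot.
- tin: Bystander: steel tin, 84 mm diameter, 80 mm high, origin under its centre.
- screwdriver: Bystander: screwdriver lying on the table between robot and work.
- wrench: Bystander: spanner lying beyond the work.
- socket: Bystander: small steel socket, 28 mm diameter, 36 mm high.
- collar: Bystander: dark steel ring, 68 mm diameter, 22 mm high.
- spacer: Bystander: steel ring, 40 mm diameter, 18 mm high.

How it is judged:
On the way, in this order (a step that is already met when the one before it is completed fails the run):
1. the gun is lifted out of the rack (height (world z) of gun_mouth above 0.05 m), for 0.1 s.
2. the gun is snapped squarely onto the leaning nipple (z of gun_mouth in the frame of nipple below 0.0095 m and angle between the z axis of gun_mouth and the z axis of nipple, either way round below 0.13 rad and x of gun_mouth in the frame of nipple between -0.004 and 0.004 m and y of gun_mouth in the frame of nipple between -0.004 and 0.004 m), for 0.1 s.
At the end, for the whole second after the job is handed in: The gun is on the leaning nipple, its axis within 0.13 rad (7 degrees) of the nipple's, the mouth within 4 mm of the nipple's axis sideways and less than 4.5 mm from the flange, the plunger pushed in more than 8 mm, the fingers still on the gun, the gun still (value of joint plunger above 0.008 m and z of gun_mouth in the frame of nipple below 0.0045 m and angle between the z axis of gun_mouth and the z axis of nipple, either way round below 0.13 rad and x of gun_mouth in the frame of nipple between -0.004 and 0.004 m and y of gun_mouth in the frame of nipple between -0.004 and 0.004 m and contact force between the fingers and gun above 3 N and contact force between gun and nipple above 4 N and linear speed of gun below 0.02 m/s); the arm keeps its last pose, push and grip.
It fails at once if the gun or the robot touches the upright nipple (contact force between any of gun, the arm, the fingers and upright_nipple above 1 N).
It fails at once if a bystander is moved more than 30 mm (distance of any of drift, pusher, tin, screwdriver, wrench, socket, collar, spacer from where it was at the start of the episode above 0.03 m).
It also fails if it takes over 40 s, if anything falls off the work surface, if the arm or the gripper's body presses on something with over 40 N, if the wrist force passes 120 N, or if a joint passes its speed limit or range.

## Working session

There is one attempt and no reset: what is moved stays moved. The work goes in short steps, Python scripts to look and compute and a tool call to move; the robot and the scene stay as the last step left them, time stands still between calls to the robot, and variables do not carry over. Pictures are saved under pics/ and viewed, about 8 in all and at most 12, crops included, and the job is handed in when it is done.

Besides the shell and the picture viewer there is one more tool, called after "Emit:" by a JSON object that holds its "name" and its "arguments". play_rows: Moves the arm, as the interface text tells. Its arguments: {"type":"object","properties":{"deltas":{"type":"array"},"squeeze":{"type":"number"}},"required":["deltas"]}

```bash
mkdir -p pics
cat > h.py <<'E'
import numpy as np, cv2
from scipy.spatial.transform import Rotation as R
from bench import r
def cloud(name):
    o=r.get_obs(); im,d=r.grab_frame(name); m=r.camera_model(name); K=np.array(m["mtx"])
    v,u=np.mgrid[:384,:512]
    P=np.stack([(u-K[0,2])/K[0,0]*d,(v-K[1,2])/K[1,1]*d,d],-1)
    if "rvec" in m:
        Rm=R.from_rotvec(np.ravel(m["rvec"])).as_matrix(); W=(P-np.ravel(m["tvec"]))@Rm
    else:
        T=np.array(m["T_tool_cam"]); W=P@T[:3,:3].T+T[:3,3]
        W=W@R.from_rotvec(o["orientation"]).as_matrix().T+o["tcp_pos"]
    W[d==0]=np.nan
    return im,W
def save(n,im): cv2.imwrite(f"pics/{n}.png",np.ascontiguousarray(im[...,::-1]))
E
python3 - <<'E'
from h import *
print(r.get_obs(), r.grip_point_offset)
ims=[]
for n in("scene","top"):
    im,W=cloud(n); np.savez(n,im=im,W=W); save(n,im)
    print(n,r.camera_model(n))
print(r.camera_model("wrist"))
E
```

```text
{'clock': 0.0, 'joints': array([ 1.16991365,  0.47784342,  0.02236452,  1.55645151, -0.01150803,
        1.10928012, -0.08313951]), 'qvel': array([-0.00117307, -0.00010177, -0.00037742, -0.00066176,  0.00080591,
       -0.00023426,  0.00032744]), 'tau': array([-3.65536926e-04, -5.96435988e+01,  1.60784148e+00, -2.81193280e+01,
        1.24160311e-02,  9.46812186e-03,  1.04761077e-05]), 'tcp_pos': array([ 0.19462042, -0.64571967,  0.23029712]), 'orientation': array([-3.10621151e+00, -4.57929807e-01,  6.46069866e-04]), 'contact_force': array([-0.18844889,  0.05668244, -0.2189276 ]), 'moment': array([ 0.01681826, -0.04367577,  0.05017639]), 'grip_width': 0.08514222457554624} 0.0187
scene {'mtx': array([[377.35265621,   0.        , 256.10903248],
       [  0.        , 377.35265621, 195.62677647],
       [  0.        ,   0.        ,   1.        ]]), 'rvec': array([ 1.83810748,  1.32102292, -0.66202249]), 'tvec': array([-0.19376079, -0.19790289,  1.27698551])}
top {'mtx': array([[454.61422557,   0.        , 242.6581739 ],
       [  0.        , 454.61422557, 190.73217903],
       [  0.        ,   0.        ,   1.        ]]), 'rvec': array([ 2.14442716, -2.10387702,  0.17705185]), 'tvec': array([0.00261313, 0.54029021, 1.14473714])}
{'mtx': array([[301.26102988,   0.        , 258.70435296],
       [  0.        , 301.26102988, 186.81186541],
       [  0.        ,   0.        ,   1.        ]]), 'T_tool_cam': array([[ 1.03912494e-03, -9.51286083e-01, -3.08307813e-01,
         7.90111319e-02],
       [ 9.99998695e-01,  6.07070698e-04,  1.49728829e-03,
         1.17949492e-05],
       [-1.23718487e-03, -3.08308967e-01,  9.51285473e-01,
        -1.42174703e-01],
       [ 0.00000000e+00,  0.00000000e+00,  0.00000000e+00,
         1.00000000e+00]])}
```

View pics/scene.png

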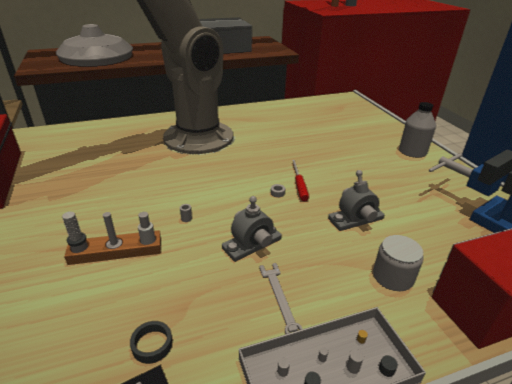

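View pics/top.png

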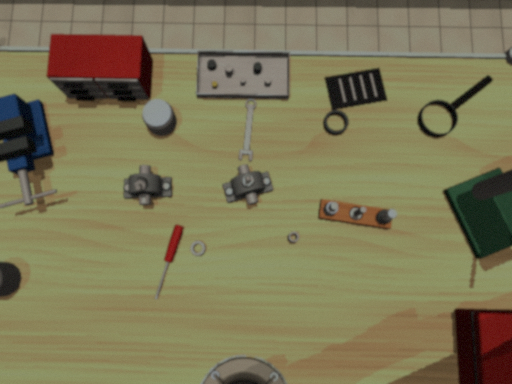

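The scene view shows the gun, with its collar, leftmost in the rack at about (72,230). The bearings are at (253,230) and (358,205). In the top view the gun is at (387,215), and the bearings are at (248,185) and (147,187). Next I'll measure them.

Run:
```python
from h import *
for n in("scene","top"):
    D=np.load(n+".npz");W=D["W"];im=D["im"]
    boxes={"scene":{"A":(225,190,285,260),"B":(325,165,388,230),"gun":(60,208,90,262),"rack":(65,208,165,262)},"top":{"A":(220,160,275,210),"B":(120,160,176,210),"gun":(370,203,400,230),"rack":(315,195,402,232)}}[n]
    for k,(a,b,c,d) in boxes.items():
        P=W[b:d,a:c].reshape(-1,3);P=P[np.isfinite(P[:,0])]
        print(n,k)
        for lo in np.arange(0.01,0.15,0.01):
            q=P[(P[:,2]>lo)&(P[:,2]<lo+.01)]
            if len(q): print("  z%.2f n%d mean %s min %s max %s"%(lo,len(q),q.mean(0)[:2].round(4),q.min(0)[:2].round(3),q.max(0)[:2].round(3)))
s=np.load("scene.npz")["im"];t=np.load("top.npz")["im"]
f=lambda im,a,b,c,d:cv2.resize(im[b:d,a:c],(390,290),interpolation=cv2.INTER_CUBIC)
save("crop",np.vstack([np.hstack([f(s,220,190,292,262),f(s,320,160,392,232)]),np.hstack([f(t,210,155,282,215),f(t,110,155,182,215)])]))
```

```text
scene A
  z0.01 n439 mean [ 0.557  -0.0022] min [ 0.39  -0.064] max [0.603 0.141]
  z0.02 n100 mean [ 0.5733 -0.0217] min [ 0.4   -0.062] max [0.591 0.137]
  z0.03 n99 mean [ 0.5861 -0.0085] min [ 0.548 -0.044] max [0.611 0.046]
  z0.04 n160 mean [ 0.5891 -0.0058] min [ 0.514 -0.045] max [0.613 0.045]
  z0.05 n246 mean [ 0.5854 -0.0054] min [ 0.511 -0.046] max [0.613 0.045]
  z0.06 n244 mean [ 0.5804 -0.007 ] min [ 0.512 -0.043] max [0.611 0.044]
  z0.07 n211 mean [ 0.5736 -0.0101] min [ 0.541 -0.038] max [0.591 0.038]
  z0.08 n221 mean [ 0.5699 -0.0051] min [ 0.538 -0.028] max [0.588 0.029]
  z0.09 n76 mean [ 0.5693 -0.002 ] min [ 0.544 -0.015] max [0.582 0.016]
  z0.10 n87 mean [ 0.5627 -0.001 ] min [ 0.547 -0.014] max [0.574 0.015]
  z0.11 n14 mean [0.5623 0.    ] min [ 0.559 -0.004] max [0.565 0.005]
  z0.12 n36 mean [ 0.5628 -0.0009] min [ 0.555 -0.007] max [0.567 0.006]
  z0.13 n7 mean [ 5.605e-01 -2.000e-04] min [ 0.559 -0.003] max [0.564 0.003]
scene B
  z0.01 n315 mean [0.5645 0.2468] min [0.527 0.206] max [0.583 0.337]
  z0.02 n91 mean [0.5642 0.2367] min [0.535 0.207] max 
[... 5131 characters left out ...]
.38 ] max [ 0.526 -0.19 ]
  z0.03 n28 mean [ 0.4885 -0.2568] min [ 0.459 -0.375] max [ 0.523 -0.202]
  z0.04 n74 mean [ 0.4809 -0.3292] min [ 0.462 -0.372] max [ 0.509 -0.202]
  z0.05 n74 mean [ 0.4866 -0.2742] min [ 0.464 -0.369] max [ 0.516 -0.201]
  z0.06 n45 mean [ 0.4918 -0.25  ] min [ 0.47  -0.351] max [ 0.512 -0.203]
  z0.07 n23 mean [ 0.4845 -0.2857] min [ 0.469 -0.354] max [ 0.502 -0.207]
  z0.08 n45 mean [ 0.4893 -0.2758] min [ 0.469 -0.357] max [ 0.509 -0.208]
  z0.09 n57 mean [ 0.493  -0.2552] min [ 0.469 -0.359] max [ 0.508 -0.209]
  z0.10 n90 mean [ 0.4828 -0.3357] min [ 0.469 -0.366] max [ 0.498 -0.279]
  z0.11 n17 mean [ 0.4819 -0.3533] min [ 0.473 -0.362] max [ 0.49  -0.345]
```

View pics/crop.png

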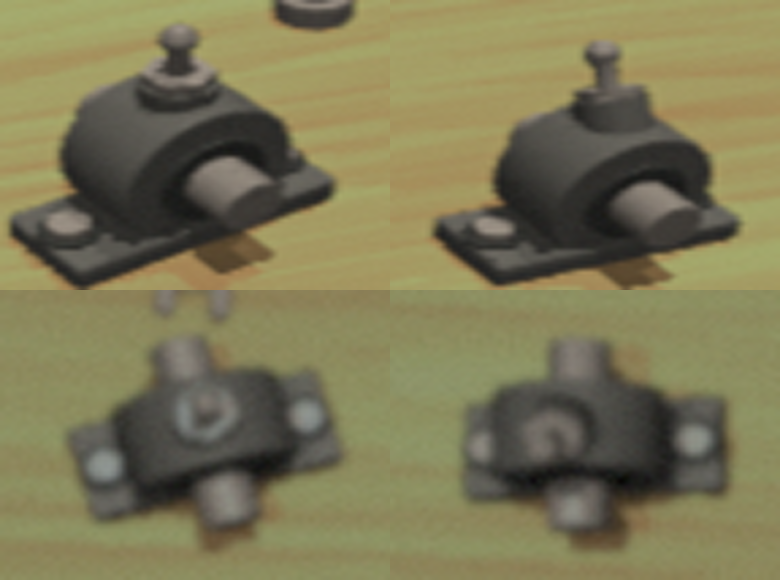

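The crop shows that the bearing at y≈0.27 (right column) carries the leaning nipple, and the one at y≈0 is upright. I'll get the yaws and the first move from the data I already have.

```bash
cat >> h.py <<'E'
def plan(tcp,Rm,o=None):
    o=o or r.get_obs(); R0=R.from_rotvec(o["orientation"])
    print("shift mm",(R0.inv().apply(np.array(tcp)-o["tcp_pos"])*1000).round(1),"turn",(R0.inv()*R.from_matrix(Rm)).as_rotvec().round(4))
def frame(z,y):
    z=np.array(z,float);z/=np.linalg.norm(z);y=np.array(y,float);y-=z*(y@z);y/=np.linalg.norm(y)
    return np.stack([np.cross(y,z),y,z],1)
E
python3 - <<'E'
from h import *
P=[]
for n in("scene","top"):
    W=np.load(n+".npz")["W"].reshape(-1,3); W=W[np.isfinite(W[:,0])]
    for nm,lo,hi,x0,x1,y0,y1 in[("rack",.018,.029,.43,.55,-.42,-.15),("foot",.008,.02,.505,.60,.19,.35)]:
        q=W[(W[:,2]>lo)&(W[:,2]<hi)&(W[:,0]>x0)&(W[:,0]<x1)&(W[:,1]>y0)&(W[:,1]<y1)]
        print(n,nm,cv2.minAreaRect((q[:,:2]*1000).astype(np.float32)))
    for z0,z1 in((.105,.114),(.118,.131)):
        q=W[(W[:,2]>z0)&(W[:,2]<z1)&(abs(W[:,0]-.54)<.03)&(abs(W[:,1]-.27)<.03)];print(n,z0,q.mean(0).round(4),q.min(0).round(4),q.max(0).round(4))
a=np.radians(6)
o=r.get_obs();print(R.from_rotvec(o["orientation"]).as_matrix().round(3))
for a in (3,6,9):
  plan([.481,-.3555,.2],frame([0,0,-1],[np.cos(np.radians(a)),np.sin(np.radians(a)),0]))
E
```

```text
scene rack ((491.1875305175781, -287.28253173828125), (190.18896484375, 54.63113021850586), 82.15999603271484)
scene foot ((553.4697875976562, 270.9339294433594), (55.546058654785156, 130.6168975830078), 1.568084955215454)
scene 0.105 [0.5459 0.2699 0.108 ] [0.5356 0.2584 0.1051] [0.5582 0.2807 0.1136]
scene 0.118 [0.5328 0.2688 0.1234] [0.5254 0.2626 0.1188] [0.5373 0.2754 0.1284]
top rack ((490.2870178222656, -287.0098876953125), (191.26168823242188, 51.132041931152344), 82.12226104736328)
top foot ((551.6886596679688, 272.2501220703125), (54.61045837402344, 129.70343017578125), 2.4941933155059814)
top 0.105 [0.5475 0.2715 0.1067] [0.537  0.2597 0.1051] [0.555  0.2825 0.1095]
top 0.118 [0.5299 0.2705 0.1241] [0.5234 0.2645 0.1197] [0.5367 0.277  0.1268]
[[ 0.957  0.289 -0.001]
 [ 0.289 -0.957  0.002]
 [-0.    -0.002 -1.   ]]
shift mm [ 357.9 -195.2   30.7] turn [-1.5000e-03 -1.0000e-03 -1.3304e+00]
shift mm [ 357.9 -195.2   30.7] turn [-1.5000e-03 -1.0000e-03 -1.3827e+00]
shift mm [ 357.9 -195.2   30.7] turn [-1.4000e-03 -1.1000e-03 -1.4351e+00]
```

Emit:
{"name": "play_rows", "arguments": {"deltas": [[65,[45,-24,4],[0,0,-0.142]],[65,[90,-49,8],[0,0,-0.285]],[65,[134,-73,12],[0,0,-0.427]],[65,[179,-98,15],[0,0,-0.57]],[65,[224,-122,19],[0,0,-0.712]],[65,[268,-146,23],[0,0,-0.855]],[65,[313,-171,27],[0,0,-0.997]],[65,[358,-195,31],[0,0,-1.14]]], "squeeze": 60}}

```text
clock: 1.1
tcp_pos: [0.4818, -0.3543, 0.1993]
orientation: [-2.363, -2.067, -0.001]
contact_force: [1.1, 0.0, 0.1]
grip_width: 0.0647
```

Run:
```python
from h import *
im,W=cloud("wrist"); save("w1",im)
P=W.reshape(-1,3);P=P[np.isfinite(P[:,0])]
for lo in np.arange(.05,.12,.01):
    q=P[(P[:,2]>lo)&(P[:,2]<lo+.01)&(abs(P[:,0]-.48)<.03)&(abs(P[:,1]+.355)<.03)]
    if len(q)>20: print(lo,len(q),q.mean(0).round(4),q.min(0).round(4),q.max(0).round(4))
o=r.get_obs();print(o["tcp_pos"],o["grip_width"])
a=np.radians(-7.9); plan([.481,-.3555,.0515],frame([0,0,-1],[np.cos(a),np.sin(a),0]))
```

```text
0.05 134 [ 0.4816 -0.349   0.0516] [ 0.4635 -0.3656  0.05  ] [ 0.4986 -0.3376  0.0599]
0.060000000000000005 61 [ 0.4831 -0.347   0.0647] [ 0.4702 -0.3547  0.0601] [ 0.4928 -0.3441  0.07  ]
0.07 65 [ 0.4815 -0.3468  0.0745] [ 0.4693 -0.3564  0.0702] [ 0.493  -0.3441  0.0799]
0.08000000000000002 73 [ 0.4819 -0.3471  0.0844] [ 0.4692 -0.356   0.0801] [ 0.4929 -0.3442  0.09  ]
0.09000000000000001 82 [ 0.4823 -0.3468  0.0943] [ 0.4697 -0.3544  0.09  ] [ 0.4928 -0.344   0.0998]
0.1 558 [ 0.481  -0.3544  0.1081] [ 0.4684 -0.3676  0.1   ] [ 0.493  -0.3439  0.11  ]
0.11000000000000001 141 [ 0.4807 -0.3558  0.1104] [ 0.4699 -0.3667  0.11  ] [ 0.4899 -0.3452  0.1117]
[ 0.4877551  -0.34675344  0.19912927] 0.06483365842875544
shift mm [-10.4  -6.  147.6] turn [ 0.0019 -0.0064  0.0195]
```

View pics/w1.png

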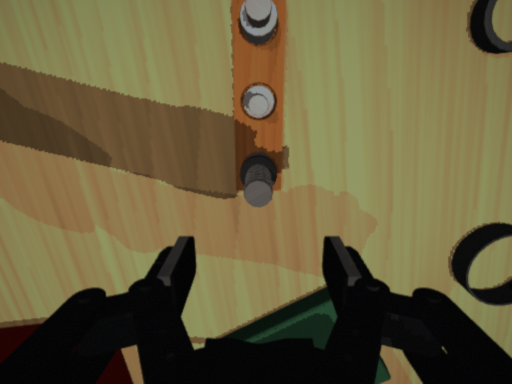

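The wrist view shows the gun at about (258,185), centred between the fingers, and it agrees with the earlier fix of (0.481, -0.356).

Emit:
{"name": "play_rows", "arguments": {"deltas": [[65,[-10,-6,10],[0,-0.005,0.02]],[65,[-10,-6,30],[0,-0.005,0.02]],[65,[-10,-6,50],[0,-0.005,0.02]],[65,[-10,-6,60],[0,-0.005,0.02]],[65,[-10,-6,60],[0,-0.005,0.02]]]}}

```text
clock: 1.78
tcp_pos: [0.4796, -0.3561, 0.1381]
orientation: [-2.37, -2.06, -0.002]
contact_force: [-0.6, -0.3, -0.2]
grip_width: 0.0654
```

Run:
```python
from h import *
o=r.get_obs();print(o["tcp_pos"],o["qvel"].round(3),o["contact_force"])
a=np.radians(-7.9); plan([.481,-.356,.0515],frame([0,0,-1],[np.cos(a),np.sin(a),0]))
```

```text
[ 0.47956355 -0.35607241  0.13814324] [-0.003 -0.02  -0.01  -0.022 -0.002  0.008  0.003] [-0.55704111 -0.31611613 -0.16192808]
shift mm [ 0.1  1.4 86.6] turn [-0.0001 -0.0019 -0.002 ]
```

Emit:
{"name": "play_rows", "arguments": {"deltas": [[65,[0,1.4,30],[0,0,0]],[65,[0,1.4,60],[0,0,0]],[65,[0,1.4,80],[0,0,0]],[65,[0,1.4,85.5],[0,0,0]],[20,[0,1.4,85.5],[0,0,0]],[10,[0,1.4,85.5],[0,0,0]],[10,[0,1.4,85.5],[0,0,0]],[10,[0,1.4,85.5],[0,0,0]]]}}

```text
clock: 2.78
tcp_pos: [0.4815, -0.3566, 0.0538]
orientation: [2.371, 2.06, 0.003]
contact_force: [-1.1, 0.2, 7.2]
grip_width: 0.0224
```

Emit:
{"name": "play_rows", "arguments": {"deltas": [[10,[0,0,0],[0,0,0]],[10,[0,0,-10],[0,0,0]],[10,[0,0,-30],[0,0,0]],[10,[0,0,-60],[0,0,0]],[10,[0,0,-100],[0,0,0]],[10,[0,0,-150],[0,0,0]],[10,[0,0,-200],[0,0,0]],[10,[0,0,-220],[0,0,0]]], "squeeze": 90}}

```text
clock: 3.78
tcp_pos: [0.4825, -0.3572, 0.2789]
orientation: [2.366, 2.057, 0.005]
contact_force: [-0.4, -0.6, -2.6]
grip_width: 0.0221
```

Run:
```python
from h import *
o=r.get_obs();print(o["tcp_pos"],o["joints"].round(3),o["contact_force"],o["grip_width"])
# hover view pose: tool aligned w/ nipple, 90 mm above mouth-on-flange along axis
a=np.radians(2); ax=np.array([-.5*np.cos(a),-.5*np.sin(a),.866])
F=np.array([.5415,.2705,.102])
plan(F+ax*(.045+.13),frame(-ax,[1,.2,0]))
```

```text
[ 0.48245288 -0.35719421  0.27893924] [ 0.807  0.333 -0.349  1.672  0.122  1.151  0.287] [-0.42605491 -0.63573121 -2.58625478] 0.022105048334750372
shift mm [ 614.6 -115.4   23.4] turn [-5.197e-01 -2.000e-04 -3.529e-01]
```

Emit:
{"name": "play_rows", "arguments": {"deltas": [[10,[40,-7,1],[-0.03,0,-0.02]],[10,[100,-19,4],[-0.08,0,-0.055]],[10,[160,-30,6],[-0.135,0,-0.09]],[10,[220,-41,8],[-0.185,0,-0.126]],[10,[280,-53,11],[-0.237,0,-0.16]],[10,[340,-64,13],[-0.287,0,-0.195]],[10,[400,-75,15],[-0.338,0,-0.23]],[10,[450,-85,17],[-0.38,0,-0.258]]]}}

```text
clock: 4.78
tcp_pos: [0.4602, 0.1026, 0.2617]
orientation: [1.868, 2.117, 0.361]
contact_force: [1.8, -0.9, -2.7]
grip_width: 0.022
```

Run:
```python
from h import *
o=r.get_obs();print(o["tcp_pos"],o["joints"].round(3),o["contact_force"],o["grip_width"])
a=np.radians(2); ax=np.array([-.5*np.cos(a),-.5*np.sin(a),.866])
F=np.array([.5415,.2705,.102])
plan(F+ax*(.045+.10),frame(-ax,[1,.2,0]))
```

```text
[0.46018616 0.10260831 0.26166858] [ 0.416 -0.052 -0.838  2.202  0.214  0.632 -0.454] [ 1.8214372  -0.94123144 -2.68557928] 0.02199920571377734
shift mm [164.9  16.1  33.8] turn [-0.1366  0.0009 -0.0921]
```

Emit:
{"name": "play_rows", "arguments": {"deltas": [[10,[50,5,10],[-0.04,0,-0.03]],[10,[100,10,20],[-0.08,0,-0.06]],[10,[140,14,28],[-0.12,0,-0.08]],[10,[165,16,34],[-0.137,0,-0.092]],[10,[165,16,34],[-0.137,0,-0.092]],[10,[165,16,34],[-0.137,0,-0.092]]]}}

```text
clock: 5.52
tcp_pos: [0.469, 0.2673, 0.2278]
orientation: [1.689, 2.111, 0.47]
contact_force: [0.3, -0.3, -3.4]
grip_width: 0.0221
```

```bash
cat > look.py <<'E'
from h import *
import sys
n=sys.argv[1]
o=r.get_obs();print(o["tcp_pos"],o["qvel"].round(3),o["joints"].round(3),o["contact_force"],o["grip_width"])
Rm=R.from_rotvec(o["orientation"]).as_matrix();print("tool z",Rm[:,2])
for c in("wrist","scene","top"):
    im,W=cloud(c);np.savez(n+c,im=im,W=W,p=o["tcp_pos"],R=Rm);save(n+c,im)
print(r.get_obs()["tcp_pos"])
E
python3 look.py a_
python3 - <<'E'
import cv2,numpy as np
w,s,t=[cv2.imread(f"pics/a_{c}.png") for c in("wrist","scene","top")]
f=lambda im,a,b,c,d:cv2.resize(im[b:d,a:c],(288,288),interpolation=cv2.INTER_CUBIC)
cv2.imwrite("pics/a.png",np.hstack([w,np.vstack([f(s,310,100,410,200),f(t,90,140,190,240)])[:384*0+576][:576]]) if 0 else np.hstack([np.pad(w,((0,192),(0,0),(0,0))),np.vstack([f(s,310,120,410,220),f(t,90,140,190,240)])]))
E
```

```text
[0.46902734 0.26725734 0.22780115] [ 0.019 -0.008  0.007  0.005  0.004 -0.004 -0.004] [ 0.07   0.201 -1.007  2.168  0.93   0.726 -1.355] [ 0.30739866 -0.30376192 -3.39065031] 0.022112069403591738
tool z [ 0.50067559  0.01509145 -0.86550344]
[0.46948785 0.26672341 0.22785142]
```

View pics/a.png

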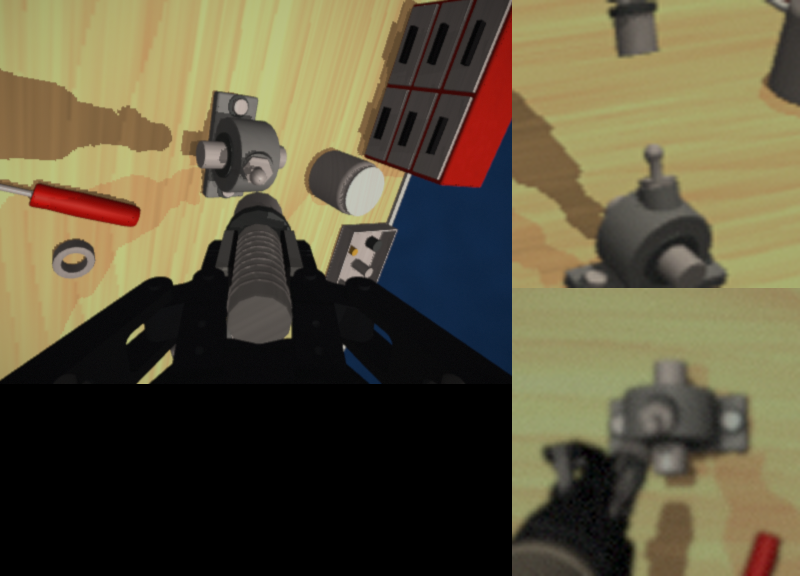

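The wrist view shows the gun held in line with the fingers, its nose at about (262,210), and the nipple just beyond the nose at about (262,165). The scene crop shows the nose above the nipple. Next I'll fit the gun axis and the nipple.

```bash
cat > fit.py <<'E'
from h import *
import sys
from scipy.optimize import least_squares
n=sys.argv[1]
D=np.load(n+"wrist.npz");p,Rm=D["p"],D["R"]
T=((D["W"]-p)@Rm)*1000   # tool frame mm
S=T.reshape(-1,3);S=S[np.isfinite(S[:,0])]
def cyl(q,rad):
    f=lambda v:np.hypot(q[:,0]-v[0]-v[2]*q[:,2],q[:,1]-v[1]-v[3]*q[:,2])-rad
    s=least_squares(f,[0,0,0,0],loss="soft_l1",f_scale=.5);return s.x,np.abs(s.fun).mean()
near=S[(np.hypot(S[:,0],S[:,1])<24)]
g=near[(near[:,2]>-45)&(near[:,2]<-8)&(np.hypot(near[:,0],near[:,1])<14.5)&(abs(near[:,1])<9)]
print("grip",len(g),cyl(g,12))
h=np.histogram(near[near[:,0]>10][:,2],np.arange(-70,70,4));print([(int(z),int(c)) for c,z in zip(*h)])
no=near[(near[:,2]>14)&(near[:,2]<40)&(near[:,0]>3)];print("nose",len(no),cyl(no,16))
both=lambda v:np.r_[np.hypot(g[:,0]-v[0]-v[2]*g[:,2],g[:,1]-v[1]-v[3]*g[:,2])-12,np.hypot(no[:,0]-v[0]-v[2]*no[:,2],no[:,1]-v[1]-v[3]*no[:,2])-16]
b=least_squares(both,[0,0,0,0],loss="soft_l1",f_scale=.5).x;print("both",b.round(4),"mouth at z46:",(b[:2]+46*b[2:]).round(2))
# nipple
for c in("wrist","scene","top"):
    W=np.load(n+c+".npz")["W"].reshape(-1,3);W=W[np.isfinite(W[:,0])]
    q=W[(abs(W[:,0]-.531)<.016)&(abs(W[:,1]-.27)<.016)&(W[:,2]>.113)&(W[:,2]<.135)]
    if len(q)<8: print(c,"few");continue
    k=least_squares(lambda v:np.linalg.norm(q-v,axis=1)*1e3-8,[.531,.27,.12],loss="soft_l1",f_scale=.5,x_scale=.01)
    print(c,"head",len(q),k.x.round(4),np.abs(k.fun).mean().round(2))
    fl=W[np.hypot(W[:,0]-.541,W[:,1]-.27)<.025]; ax=np.array([-.5,-.015,.866])
    fl=fl[(abs((fl-[.541,.27,.102])@ax)<.004)]
    if len(fl)>15:
        c0,nn=fl.mean(0),np.linalg.svd(fl-fl.mean(0))[2][2];nn*=np.sign(nn[2])
        print("   flange",len(fl),c0.round(4),nn.round(3),"height along ax of head over flange",((k.x-c0)@ax).round(4))
    sh=W[(W[:,2]>.03)&(W[:,2]<.07)&(abs(W[:,1]-.27)<.03)]
    ft=W[(W[:,2]>.008)&(W[:,2]<.02)&(W[:,0]>.505)&(W[:,0]<.6)&(W[:,1]>.19)&(W[:,1]<.35)]
    print("   foot",cv2.minAreaRect((ft[:,:2]*1000).astype(np.float32)))
E
python3 fit.py a_
```

```text
grip 1789 (array([ 0.04215129, -0.4034017 ,  0.00176646, -0.00812064]), np.float64(0.31907754336338556))
[(-70, 406), (-66, 150), (-62, 82), (-58, 591), (-54, 608), (-50, 596), (-46, 427), (-42, 276), (-38, 377), (-34, 345), (-30, 311), (-26, 252), (-22, 234), (-18, 229), (-14, 228), (-10, 214), (-6, 122), (-2, 78), (2, 685), (6, 154), (10, 54), (14, 0), (18, 47), (22, 91), (26, 95), (30, 81), (34, 81), (38, 76), (42, 22), (46, 0), (50, 0), (54, 0), (58, 0), (62, 0)]
nose 478 (array([-0.22806352, -0.28863507, -0.0037555 , -0.01353665]), np.float64(0.17872390546794428))
both [-0.1596 -0.4275 -0.0048 -0.009 ] mouth at z46: [-0.38 -0.84]
wrist head 224 [0.5301 0.2713 0.1185] 0.36
   flange 390 [0.5392 0.2757 0.101 ] [-0.506 -0.003  0.863] height along ax of head over flange 0.0198
   foot ((550.9517822265625, 272.8559265136719), (53.92514419555664, 129.42800903320312), 3.188525915145874)
scene head 43 [0.5306 0.2715 0.1203] 0.89
   flange 44 [0.5461 0.2673 0.1046] [-0.383 -0.135  0.914] height along ax of head over flange 0.0213
   foot ((553.7535400390625, 270.75543212890625), (54.12911605834961, 130.14187622070312), 2.4152700901031494)
top head 32 [0.5301 0.2709 0.1193] 1.0
   flange 62 [0.5433 0.2699 0.1028] [-0.536 -0.037  0.844] height along ax of head over flange 0.0208
   foot ((552.1825561523438, 272.3560485839844), (52.72909927368164, 130.48939514160156), 2.4367804527282715)
```

```bash
cat > go.py <<'E'
from h import *
import sys
s=float(sys.argv[1]);hx,hy,hz=[float(v) for v in sys.argv[2:5]]
yaw=np.radians(2.6);ax=np.array([-.5*np.cos(yaw),-.5*np.sin(yaw),.866])
F=np.array([hx,hy,hz])-.02*ax
d=np.array([-.0048,-.009,1]);d/=np.linalg.norm(d);m=np.array([-.00038,-.00084,.044])
G=frame(d,[0,1,0]);o=r.get_obs();R0=R.from_rotvec(o["orientation"]).as_matrix()
N=frame(-ax,R0[:,1]);Rm=N@G.T
mo=o["tcp_pos"]+R0@m
print("now: mouth in nipple frame mm",(np.c_[N[:,0],N[:,1],ax].T@(mo-F)*1000).round(2),"angle",np.arccos(-(R0@d)@ax).round(4),"F",o["contact_force"].round(1),"axial",(o["contact_force"]@ax).round(1),o["clock"])
plan(F+ax*s/1000-Rm@m,Rm,o)
E
python3 go.py 35 .5301 .2713 .1187
```

```text
now: mouth in nipple frame mm [ -2.87   0.77 100.91] angle 0.017 F [ 0.1  0.6 -3.7] axial -3.3 5.675
shift mm [ 2.8 -1.2 65.9] turn [-0.0089  0.0129  0.    ]
```

Emit:
{"name": "play_rows", "arguments": {"deltas": [[10,[2.8,-1.2,10],[-0.009,0.013,0]],[10,[2.8,-1.2,30],[-0.009,0.013,0]],[10,[2.8,-1.2,50],[-0.009,0.013,0]],[10,[2.8,-1.2,62],[-0.009,0.013,0]],[10,[2.8,-1.2,66],[-0.009,0.013,0]],[10,[2.8,-1.2,66],[-0.009,0.013,0]],[10,[2.8,-1.2,66],[-0.009,0.013,0]]]}}

```text
clock: 6.55
tcp_pos: [0.5011, 0.2702, 0.1706]
orientation: [1.686, 2.112, 0.493]
contact_force: [-0.1, -0.0, -2.9]
grip_width: 0.0222
```

```bash
python3 look.py b_; python3 fit.py b_; python3 go.py 24 .5301 .2713 .1187
python3 - <<'E'
import cv2,numpy as np
w,s,t=[cv2.imread(f"pics/b_{c}.png") for c in("wrist","scene","top")]
f=lambda im,a,b,c,d:cv2.resize(im[b:d,a:c],(400,400),interpolation=cv2.INTER_CUBIC)
cv2.imwrite("pics/b.png",np.hstack([f(w,200,100,320,220),f(s,320,140,390,210)]))
E
```

```text
[0.50112233 0.27021733 0.17056389] [-0.003 -0.    -0.     0.002  0.001 -0.001 -0.002] [-0.014  0.348 -0.91   2.182  1.187  0.696 -1.559] [-1.09938073e-01 -9.35229458e-04 -2.85316529e+00] 0.022211968347270197
tool z [ 0.50696185  0.0295627  -0.86146139]
[0.50108553 0.27028229 0.17043809]
grip 1780 (array([-0.0079206 , -0.47626806,  0.00079055, -0.01002902]), np.float64(0.32502687442260786))
[(-70, 410), (-66, 129), (-62, 78), (-58, 597), (-54, 591), (-50, 639), (-46, 416), (-42, 272), (-38, 379), (-34, 349), (-30, 321), (-26, 238), (-22, 246), (-18, 244), (-14, 222), (-10, 208), (-6, 120), (-2, 80), (2, 693), (6, 150), (10, 55), (14, 0), (18, 50), (22, 95), (26, 89), (30, 81), (34, 84), (38, 71), (42, 21), (46, 0), (50, 0), (54, 0), (58, 0), (62, 0)]
nose 486 (array([-0.24431097, -0.56847433, -0.00327398, -0.0059194 ]), np.float64(0.18136218914330768))
both [-0.1733 -0.4583 -0.0046 -0.0094] mouth at z46: [-0.38 -0.89]
wrist head 9 [0.5118 0.2917 0.1299] 0.25
   flange 434 [0.5384 0.2788 0.1004] [-0.509  0.023  0.86 ] height along ax of head over flange 0.0386
   foot ((551.338623046875, 272.6400146484375), (54.382171630859375, 129.77056884765625), 3.3428053855895996)
scene head 44 [0.5296 0.2709 0.12  ] 1.34
   flange 44 [0.5464 0.2673 0.1047] [-0.395 -0.064  0.916] height along ax of head over flange 0.0217
   foot ((553.7141723632812, 271.388671875), (54.831302642822266, 130.4711151123047), 3.116272211074829)
top few
now: mouth in nipple frame mm [ 0.    0.37 35.31] angle 0.0067 F [-0.1 -0.4 -3. ] axial -2.5 6.7
shift mm [-0.1 -0.4 11.3] turn [ 0.001  -0.0001  0.    ]
```

View pics/b.png

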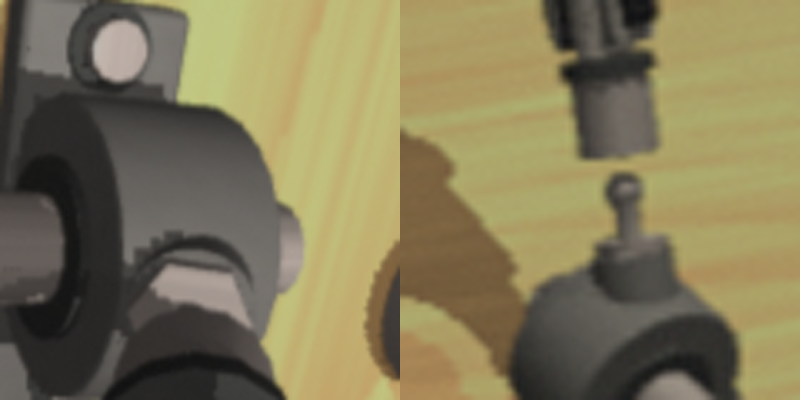

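The wrist crop shows the nose in front of the flange. The scene crop shows the mouth at about (617,157) and the head at (624,188), so they're nearly aligned. I'll cross-check the sideways offset in the scene cloud.

Run:
```python
from h import *
from scipy.optimize import least_squares
yaw=np.radians(2.6);ax=np.array([-.5*np.cos(yaw),-.5*np.sin(yaw),.866]);R0=np.load("b_wrist.npz")["R"]
N=frame(-ax,R0[:,1]);B=np.c_[N[:,0],N[:,1],ax];F=np.array([.5301,.2713,.1187])-.02*ax
for n in("b_scene","a_scene","scene","a_wrist"):
    W=np.load(n+".npz")["W"].reshape(-1,3);W=W[np.isfinite(W[:,0])];q=(W-F)@B*1000
    for nm,lo,hi,rad,c0 in(("nose",40,62,16,0),("head",13,30,8,20)):
        if nm=="nose" and n!="b_scene":continue
        s=q[(q[:,2]>lo)&(q[:,2]<hi)&(np.hypot(q[:,0],q[:,1])<rad+5)]
        w=np.array([1,1,0 if nm=="nose" else 1])
        k=least_squares(lambda v:np.linalg.norm((s-v)*w,axis=1)-rad,[0,0,c0],loss="soft_l1",f_scale=.5)
        print(n,nm,len(s),k.x.round(2),np.abs(k.fun).mean().round(2))
```

```text
b_scene nose 138 [0.02 0.69 0.  ] 1.04
b_scene head 39 [-0.25  0.06 21.79] 0.82
a_scene head 39 [-2.00e-02  1.11e+00  2.15e+01] 0.69
scene head 39 [-0.1  -0.1  21.01] 0.69
a_wrist head 224 [-0.03 -0.08 19.87] 0.36
```

The cameras agree within 1 mm, so I'll advance in stages.

Emit:
{"name": "play_rows", "arguments": {"deltas": [[10,[0,-0.4,4],[0,0,0]],[10,[0,-0.4,8],[0,0,0]],[10,[0,-0.4,12],[0,0,0]],[10,[0,-0.4,15],[0,0,0]],[10,[0,-0.4,15],[0,0,0]]]}}

```text
clock: 7.32
tcp_pos: [0.5083, 0.2706, 0.1569]
orientation: [1.687, 2.113, 0.492]
contact_force: [0.5, 0.0, -2.4]
grip_width: 0.0222
```

```bash
python3 go.py 8 .5301 .2713 .1187
```

```text
now: mouth in nipple frame mm [ 0.05 -0.21 19.97] angle 0.0066 F [ 0.5  0.  -2.4] axial -2.3 7.325
shift mm [-0.1  0.1 12. ] turn [ 0.0002 -0.0001  0.    ]
```

Emit:
{"name": "play_rows", "arguments": {"deltas": [[10,[0,0.1,3],[0,0,0]],[10,[0,0.1,6],[0,0,0]],[10,[0,0.1,9],[0,0,0]],[10,[0,0.1,12],[0,0,0]],[10,[0,0.1,12],[0,0,0]],[10,[0,0.1,12],[0,0,0]]]}}

```text
clock: 8.07
tcp_pos: [0.5147, 0.2706, 0.1463]
orientation: [1.687, 2.113, 0.491]
contact_force: [2.0, -0.5, -6.5]
grip_width: 0.0225
```

```bash
python3 go.py 0 .5301 .2713 .1187
```

```text
now: mouth in nipple frame mm [-0.22 -0.04  7.62] angle 0.0066 F [ 2.  -0.5 -6.5] axial -6.6 8.075
shift mm [ 0.2 -0.   7.6] turn [-0.0002  0.0002 -0.    ]
```

The arm now feels about 4 N of axial pull towards the nipple, which suggests it has snapped on. I'll keep pressing.

Emit:
{"name": "play_rows", "arguments": {"deltas": [[10,[0,0,2],[0,0,0]],[10,[0,0,4],[0,0,0]],[10,[0,0,6],[0,0,0]],[10,[0,0,8],[0,0,0]],[10,[0,0,8],[0,0,0]],[10,[0,0,8],[0,0,0]]]}}

```text
clock: 8.82
tcp_pos: [0.5184, 0.2717, 0.1402]
orientation: [1.686, 2.113, 0.493]
contact_force: [-7.0, -2.2, 8.3]
grip_width: 0.0224
```

```bash
python3 go.py 0 .5301 .2713 .1187
```

```text
now: mouth in nipple frame mm [0.62 0.43 0.45] angle 0.0067 F [-7.  -2.2  8.3] axial 10.7 8.825
shift mm [-0.6 -0.4  0.4] turn [ 0.0012 -0.0004  0.    ]
```

Emit:
{"name": "play_rows", "arguments": {"deltas": [[10,[-0.3,-0.2,1],[0,0,0]],[10,[-0.3,-0.2,2],[0,0,0]],[10,[-0.3,-0.2,2.5],[0,0,0]],[10,[-0.3,-0.2,2.5],[0,0,0]],[10,[-0.3,-0.2,2.5],[0,0,0]],[10,[-0.3,-0.2,2.5],[0,0,0]]]}}

```text
clock: 9.57
tcp_pos: [0.5185, 0.2721, 0.1401]
orientation: [1.682, 2.112, 0.494]
contact_force: [-20.9, -8.6, 29.0]
grip_width: 0.0223
```

```bash
python3 go.py 0 .5301 .2713 .1187; python3 look.py c_; python3 fit.py c_ | head -4
python3 - <<'E'
import cv2,numpy as np
w,s,t=[cv2.imread(f"pics/c_{c}.png") for c in("wrist","scene","top")]
f=lambda im,a,b,c,d:cv2.resize(im[b:d,a:c],(400,400),interpolation=cv2.INTER_CUBIC)
cv2.imwrite("pics/c.png",np.hstack([f(w,200,100,320,220),f(s,320,140,390,210)]))
E
```

```text
now: mouth in nipple frame mm [0.95 0.67 0.27] angle 0.0079 F [-20.9  -8.6  29. ] axial 35.7 9.575
shift mm [-1.  -0.5  0.3] turn [0.0042 0.0009 0.    ]
[0.5185265  0.27208323 0.14008392] [-0.001  0.001  0.001  0.001 -0.002  0.001  0.002] [-0.052  0.426 -0.861  2.177  1.311  0.697 -1.651] [-20.89734074  -8.63719453  28.98817966] 0.022260161115787686
tool z [ 0.50980923  0.02932937 -0.85978738]
[0.51852528 0.27203398 0.14004846]
grip 1779 (array([-0.18906648, -0.5041994 , -0.00586495, -0.01047372]), np.float64(0.3322951581697061))
[(-70, 405), (-66, 134), (-62, 71), (-58, 629), (-54, 611), (-50, 629), (-46, 431), (-42, 280), (-38, 381), (-34, 352), (-30, 324), (-26, 244), (-22, 237), (-18, 225), (-14, 210), (-10, 222), (-6, 113), (-2, 72), (2, 689), (6, 149), (10, 45), (14, 0), (18, 52), (22, 85), (26, 89), (30, 74), (34, 83), (38, 72), (42, 20), (46, 39), (50, 166), (54, 165), (58, 132), (62, 136)]
nose 475 (array([-0.25817624, -0.49369891, -0.01229534, -0.01279664]), np.float64(0.1639416879790465))
both [-0.3102 -0.532  -0.0098 -0.0114] mouth at z46: [-0.76 -1.06]
```

View pics/c.png

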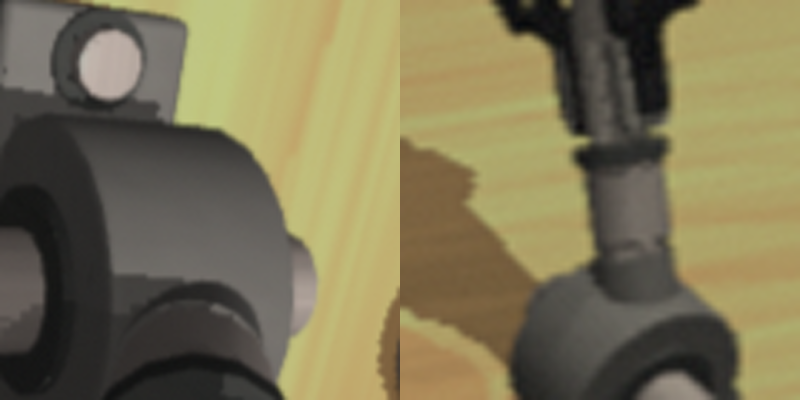

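Emit:
{"name": "play_rows", "arguments": {"deltas": [[10,[-0.4,-0.2,1.4],[0,0,0]],[10,[-0.4,-0.2,1.4],[0,0,0]],[10,[-0.4,-0.2,1.4],[0,0,0]],[10,[-0.4,-0.2,1.4],[0,0,0]]]}}

```text
clock: 10.22
tcp_pos: [0.5184, 0.2722, 0.1401]
orientation: [1.679, 2.111, 0.495]
contact_force: [-14.5, -5.6, 18.7]
grip_width: 0.0224
```

```bash
python3 go.py 0 .5301 .2713 .1187
```

```text
now: mouth in nipple frame mm [1.   0.74 0.37] angle 0.0092 F [-14.5  -5.6  18.7] axial 23.5 10.225
shift mm [-1.1 -0.5  0.4] turn [0.0062 0.0017 0.    ]
```

```bash
python3 -c "
from bench import r
print(r.hand_in())"
```

```text
the job is handed in; nothing more can be done
None
```

I took the grease gun out of the rack, pressed it onto the leaning nipple until it snapped on, and kept pushing it down to the flange. I handed the job in at about 10.2 s with the gun still gripped and pushed; no verdict was reported.

**Final position:** By my estimate the mouth is about 0.4 mm from the flange. It is about 1.0 and 0.7 mm off the nipple's axis sideways, and the gun is tilted less than 0.01 rad from it. These figures assume the gun had not shifted in the fingers.

**Push and grip:** The wrist reads 23.5 N along the nipple, so the push is roughly 26 N once the gun's weight is allowed for. That is more than the 13 N or so needed to reach the flange. The fingers stand at 22.4 mm with a 90 N grip.

**Snap-on:** I couldn't read the plunger directly. I inferred the snap from about 4 N of pull towards the nipple at 7.6 mm from the flange, and from the rigid stop afterwards.

**Checks that disagreed:**
- **Camera agreement:** Before pressing, the cameras mostly agreed sideways within 1 mm; one coarse scene fit was 1.1 mm off. Scene-camera heights for the nipple head were 1 to 2 mm higher than the wrist camera's.
- **Gun tilt:** Under load, a refit of the gun gave about 0.005 rad more tilt in the grip and about 0.4 mm of sideways change. Both are well inside the limits.
- **Push level:** The push briefly read about 36 N at the wrist, so I backed it off.

The last scene and wrist pictures, taken just before I backed off the push, show the nose seated on the flange. As far as I could tell, the upright nipple and the other items were not touched.

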